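Shut the lunchbox's snack door and snap its lever latch over

ROBOT

A 6-joint arm with a two-finger parallel gripper is mounted at the origin on the work surface. World frame = base frame: x ahead of the robot, y to its left, z up, the work surface at z = 0. Lengths are in mm, angles in rad, forces in N, time in s.
With the tool pointing down it reaches from about 300 to 775 mm from the base axis. Payload 14.6 kg.
Tool frame: the origin (TCP) lies midway between the tips of the shut fingers; the grasp point (between the pads) lies 19 mm behind it (pinch_z is the distance from the TCP to the grasp point, in mm); z points along the fingers, y is the direction in which the jaws open and shut (so a half turn about z gives the same grasp; the last joint's range is limited). The gripper opens to 94 mm and grips with 3 to 60 N. Pads are 16 mm wide; open, the fingers measure 119 mm over their backs; the gripper's body (75 mm by 177 mm) begins 78 mm behind the grasp point.
Start: joints at [1.175, 0.3, 1.521, -0, 1.321, -0.067], TCP at [177.596, 520.527, 205.446] pointing down, gripper open.
Joint ranges: [-3.03, 3.03], [-0.79, 2.21], [0.23, 2.52], [-1.04, 4.18], [0, 3.07], [-2.55, 2.55]. Speed limits (rad/s): [2.22, 2.22, 2.57, 3.14, 3.14, 3.14].

INTERFACE

Orientations are given as [roll, pitch, yaw] about the fixed x, y, z axes, in that order (R = Rz(yaw) Ry(pitch) Rx(roll)).
In Python, from cell import read_state, camera, sign_off, pinch_z gives the robot as it stands. The module is installed in compiled form; this text tells all that it offers.
- The arm moves only by the tool servo_tool, never from a script. Its argument "series" is a list of rows, each a list of 6 numbers: the shift along the tool's x, y, z in cm, then the turn, a rotation vector about the tool's x, y, z in rad. In form: [[tx, ty, tz, rx, ry, rz], ...]. A call has exactly 10 rows; each row is the pose to reach, as a shift and turn from the pose commanded when the call began, along the tool's axes at that moment; what a row does not reach only later rows make up. A row lasts 1/12 s, in which the tool goes at most 41.7 mm and 7.16 degrees, less where a joint would pass 70% of its speed; a pose out of reach is approached as far as the arm can. A call with a gripper value outside its range is refused whole. "gripper" is the finger opening in cm, from 0 to 9.4, set as the call begins (left out, the last holds). The fingers move at their own pace and stop on an object; "grip_force" is the grip in N (left out, the last holds). Time passes only in rows, so rows that repeat a pose let the fingers close, or fill a call up. It gives the time, the measured TCP pose, the force and the opening at its end, in the units of the state.
- read_state(): the state, without advancing time (a new reading comes with each control period).
- camera(name): name is "scene" or "top" or "wrist"; returns a dict with "pixels" (480x640x3 uint8, red, green, blue), "fx", "fy", "cx", "cy" (pixels), "pose" (4x4, takes a point from camera to world coordinates); the wrist camera has in their place "mount" (4x4, takes a point from camera to tool coordinates, whose origin is the TCP and whose axes are the flange's). Camera axes: x right, y down, z forward; pixel columns grow to the right and rows downward; lengths in mm; the calibration is good to about 2 mm. A picture is of the moment at which its call begins: read the wrist's pose just before it. There is no depth.
- sign_off(): hands the job in, once; it reports no verdict.
The state is a dict: "clock": time; "joints": joint angles; "qd": joint speeds; "effort": joint torques, N m; "eef_pos": TCP position; "eef_rot": TCP orientation; "wrist_force": force on the tool from outside, world axes, zero at the start; "moment": the same for the moment, N m; "finger_gap": finger opening in mm.
Only numpy, scipy, OpenCV 4.12 (cv2) and the standard library are available. Lean on these libraries where they do the work, as an engineer would, in place of code of your own. Each camera call takes 0.05 s, during which the arm holds its last target.

TASK

Get the purple lunchbox ready to carry: push its lilac sliding door fully shut over the snack compartment, and then flip the orange lever latch on the end of the box past its middle, so that it snaps over and its claw lies on the door. Only push gently with the fingertips or the outside of the fingers; do not pinch, force or lift anything. Leave the bottle, the cutlery set and the two plates where they are.

Things in the scene. Friction and masses are not known exactly. Their poses are not given: they have to be found in the camera images.
- lunchbox: Purple plastic lunchbox, fixed to the table, 150 mm (its x) by 240 mm (its y), walls 5 mm thick, 65 mm high. Origin: centre of its underside, on the table; z up. Its -y half is the open snack compartment (tomatoes and biscuits inside); its +y half is roofed over at a height of 65 mm. Two rails, 7 mm wide and up to 75 mm high, run along y at x = +-71.5 mm and guide the door. The latch bracket (64 mm wide in x) stands out 30 mm from the -y end wall and is up to 83 mm high.
- door (a joint): Travel of the lilac door along the lunchbox's -y, in m: 0 = fully open (over the roofed half), 0.112 = fully shut (over the snack compartment), with a stop at each end. Slides with about 1.2 N of friction and stays where it is left.
- door_rib (a point): Middle of the top edge of the door's push rib. The door is a 132 x 112 x 5 mm lilac plate, its upper face 71 mm above the table. The rib stands 18 mm above that face (its top is 89 mm above the table), is 60 mm long along the lunchbox's x and 8 mm thick along y, and lies 16 mm (its mid-line) from the door's +y edge; beyond that edge is the roof, 65 mm above the table. In the lunchbox's frame this point is at (0, 0.098 - door, 0.089) m.
- latch (a joint): Angle of the orange lever latch, in rad: 0 = open, leaning 0.7 rad outward (to the lunchbox's -y); 0.7 = upright, its dead centre; 1.4 = closed, leaning 0.7 rad inward (+y) over the door, claw lying on the door. A spring drives it from dead centre to whichever end is nearer and keeps it there; leaving an end takes about 0.17 N m (some 3 N at the bar), less and less towards dead centre. Once past 0.7 it snaps over by itself.
- latch_bar (a point): Centre of the lever's orange cross bar: a round bar of 14 mm diameter, 36 mm long along the lunchbox's x, 55 mm from the pivot. The arm below it is 12 mm wide and 7 mm thick. With the latch open it is 117 mm above the table and 35 mm outside the pivot; upright, 130 mm above the table.
- latch_pivot (a point): Pivot axis of the lever, fixed in the lunchbox: at (0, -0.132, 0.075) m in its frame; the axis lies along the lunchbox's x.
- bottle: Small green glass bottle with a steel screw cap, 54 mm diameter, 125 mm high, loose, upright; origin at the centre of its foot. Stands in front of or behind the lunchbox's long side. Leave it alone.
- cutlery: Steel spoon and fork in a grey clip holder lying on the table, 45 x 190 x 21 mm (long along its y), loose; origin at the centre of its underside. Lies at the lunchbox's other long side. Leave it alone.
- plate: Cream melamine plate, 180 mm diameter, 18 mm high, loose, near the lunchbox's +y end; origin at the centre of its foot. Leave it alone.
- side_plate: Teal melamine plate, 136 mm diameter, 15 mm high, stacked on the cream plate; origin at the centre of its foot. Leave it alone.

How it is judged (in metres and radians):
On the way, in this order (a step that is already met when the one before it is completed fails the run):
1. the door is fully shut while the latch is still open (value of joint door above 0.107 m and value of joint latch below 0.4 rad), for 0.2 s.
2. the latch has snapped over onto the shut door (value of joint latch above 1.3 rad and value of joint door above 0.107 m), for 0.2 s.
At the end, for the whole second after the job is handed in: The door is within 5 mm of fully shut, the latch is at rest in its closed position (above 1.3 rad of 1.4), and the bottle, cutlery and plates are at rest within 20 mm of where they were, the bottle upright (all of step 2 and velocity of joint latch between -0.05 and 0.05 rad/s and distance of each of bottle, cutlery, plate, side_plate from where it was at the start of the episode below 0.02 m and linear speed of each of bottle, cutlery, plate, side_plate below 0.02 m/s and angle between bottle's own z axis and vertical below 0.15 rad); the robot touches nothing.
It fails at once if the latch is thrown while the door is not shut (value of joint latch above 0.7 rad and value of joint door below 0.105 m).
It fails at once if the lunchbox, its door or its latch is pinched or forced (over 35 N) (contact force between the fingers and lunchbox above 35 N).
It fails at once if the bottle, cutlery or a plate is moved, lifted or carried by more than 20 mm (distance of any of bottle, cutlery, plate, side_plate from where it was at the start of the episode above 0.02 m).
It also fails if it takes over 42 s, if anything falls off the work surface, if the arm or the gripper's body presses on something with over 40 N, if the wrist force passes 120 N, or if a joint passes its speed limit or range.

## Working session

There is one attempt and no reset: what is moved stays moved. The work goes in short steps, Python scripts to look and compute and a tool call to move; the robot and the scene stay as the last step left them, time stands still between calls to the robot, and variables do not carry over. Pictures are saved under pics/ and viewed, and the job is handed in when it is done.

Besides the shell and the picture viewer there is one more tool, called after "Request:" as a command line: name --pt "numbers of a row" for each row, then --argument value for the rest. servo_tool: Moves the arm, as the interface text tells. Its arguments: {"type":"object","properties":{"series":{"type":"array"},"gripper":{"type":"number"},"grip_force":{"type":"number"}},"required":["series"]}

```bash
mkdir -p pics; python3 - <<'E'
from cell import *
import cv2
s=read_state(); print(s)
for n in("scene","top"):
    c=camera(n); cv2.imwrite(f"pics/{n}0.png",c["pixels"][:,:,::-1]); print(n,c["fx"],c["fy"],c["cx"],c["cy"],c["pose"])
E
```

```text
{'clock': 0.0, 'joints': array([ 1.17543428e+00,  3.00467091e-01,  1.52156596e+00, -4.71176589e-06,
        1.32073594e+00, -6.66171493e-02]), 'qd': array([ 2.65770658e-03, -1.01466404e-03,  2.43191363e-04,  1.73862607e-05,
       -6.36131018e-04,  3.65357546e-04]), 'effort': array([ 7.72248750e-04, -5.31806266e+01, -3.52737415e+01,  7.07995822e-02,
        2.43999698e-02, -4.64312109e-05]), 'eef_pos': array([177.48046004, 520.29565266, 204.89493635]), 'eef_rot': array([-3.14041861e+00, -7.37530171e-05,  2.81284888e+00]), 'wrist_force': array([-0.3289244 ,  0.0866657 ,  0.11471657]), 'moment': array([-0.03956994,  0.02259032,  0.06770116]), 'finger_gap': 93.84658991876826}
scene 437.96844011086165 437.96844011086165 318.95994200910417 247.65374187886508 [[-1.31177090e-01  7.57460393e-01 -6.39567295e-01  9.93744519e+02]
 [ 9.91337495e-01  9.59808179e-02 -8.96529586e-02  1.77374288e+02]
 [-6.52237314e-03 -6.45787454e-01 -7.63489373e-01  6.60909651e+02]
 [ 0.00000000e+00  0.00000000e+00  0.00000000e+00  1.00000000e+00]]
top 553.5556201142532 553.5556201142532 314.7101129709367 241.08751489509 [[-1.69835839e-02 -9.98449848e-01  5.30043228e-02  4.78891485e+02]
 [-9.99835534e-01  1.66220996e-02 -7.25333002e-03  1.47359356e+02]
 [ 6.36104312e-03 -5.31187929e-02 -9.98567940e-01  1.11425404e+03]
 [ 0.00000000e+00  0.00000000e+00  0.00000000e+00  1.00000000e+00]]
```

View pics/scene0.png

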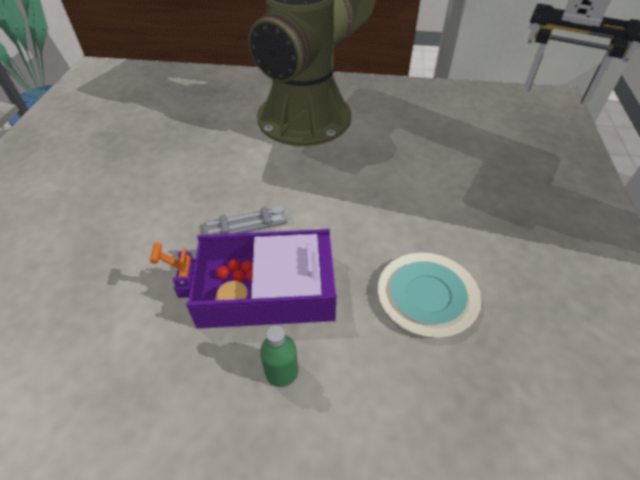

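View pics/top0.png

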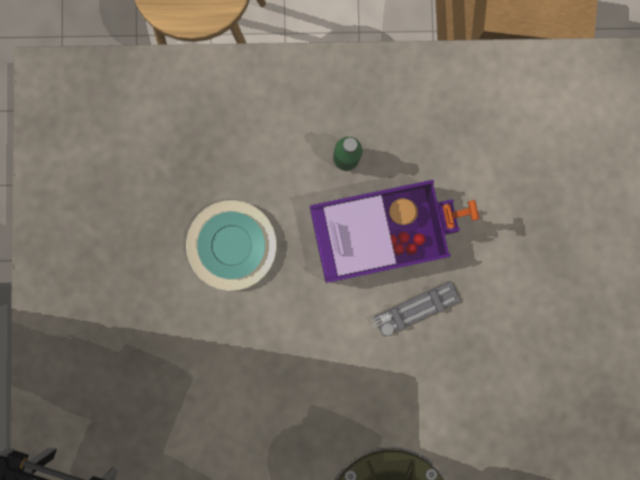

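```bash
python3 - <<'E'
import cv2
a=cv2.imread("pics/top0.png"); cv2.imwrite("pics/topc.png",cv2.resize(a[140:340,180:420],None,fx=3,fy=3,interpolation=cv2.INTER_CUBIC))
E
```

```text
(no output)
```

View pics/topc.png

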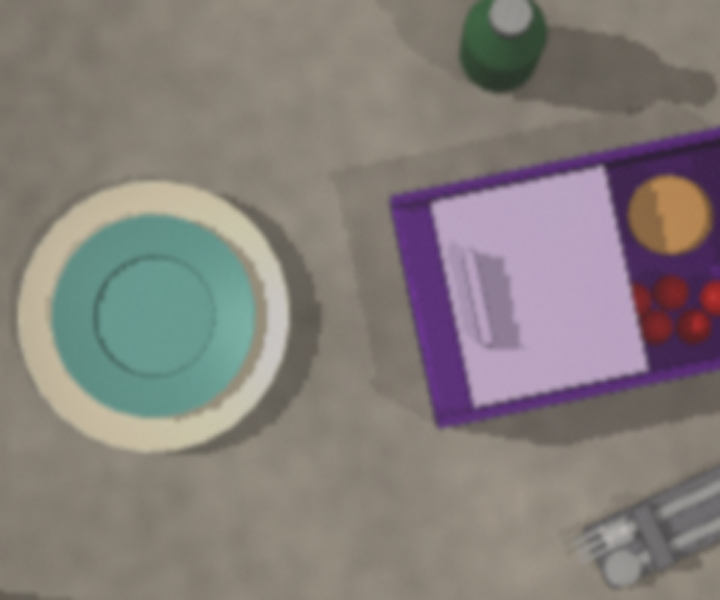

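The top view shows the box with its +y end to the left. The lilac door is at about (324..397, 195..276), the rib is near (341,238) and the latch bar is near (474,211). I'll enlarge the latch side next.

```bash
python3 - <<'E'
import cv2
a=cv2.imread("pics/top0.png"); cv2.imwrite("pics/topd.png",cv2.resize(a[165:295,300:490],None,fx=4,fy=4,interpolation=cv2.INTER_CUBIC))
a=cv2.imread("pics/scene0.png"); cv2.imwrite("pics/scened.png",cv2.resize(a[200:390,140:350],None,fx=3.5,fy=3.0,interpolation=cv2.INTER_CUBIC))
E
```

```text
(no output)
```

View pics/topd.png

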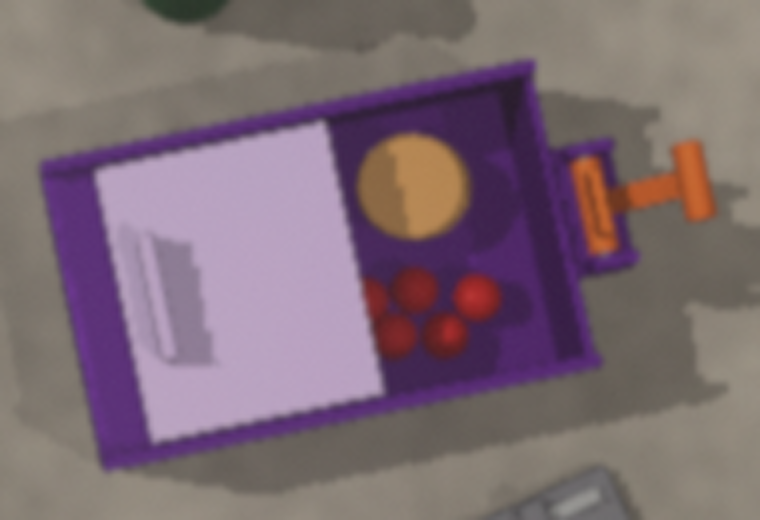

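View pics/scened.png

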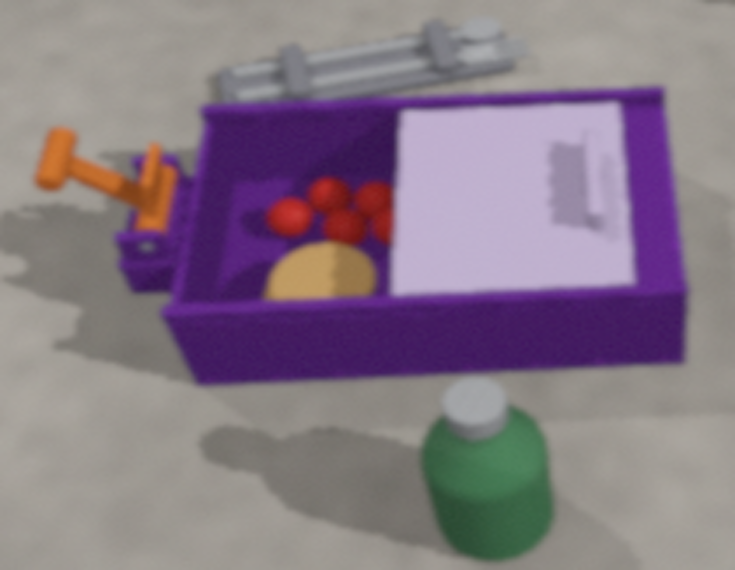

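```bash
cat > h.py <<'E'
import numpy as np
from scipy.optimize import least_squares
def proj(c,P):
    T=np.linalg.inv(c["pose"]); p=(T[:3,:3]@np.array(P,float).T).T+T[:3,3]
    return np.c_[c["fx"]*p[:,0]/p[:,2]+c["cx"],c["fy"]*p[:,1]/p[:,2]+c["cy"]]
def B(q,P):
    x,y,th=q[:3]; c,s=np.cos(th),np.sin(th); P=np.array(P,float)
    return np.c_[x+c*P[:,0]-s*P[:,1],y+s*P[:,0]+c*P[:,1],P[:,2]]
E
python3 - <<'E'
from cell import *
from h import *
t=camera("top"); s=camera("scene")
# obs in crop px
to=np.array([(42,162),(532,62),(600,362),(104,468),(94,170),(326,120),(385,394),(150,444),(155,296),(692,180)],float)
to=(to+.5)/4-.5+[300,165]
so=np.array([(165,310),(686,292),(662,90),(204,106),(391,296),(636,286),(622,102),(397,110),(57,158)],float)
so=(so+.5)/[3.5,3.0]-.5+[140,200]
def f(q,w=1):
    d=q[3]
    tp=[(75,120,75),(75,-120,75),(-75,-120,75),(-75,120,75),(66,114-d,71),(66,2-d,71),(-66,2-d,71),(-66,114-d,71),(0,98-d,89),(0,-167,120)]
    sp=[(75,-120,75),(75,120,75),(-75,120,75),(-75,-120,75),(66,2-d,71),(66,114-d,71),(-66,114-d,71),(-66,2-d,71),(0,-167,120)]
    a=(proj(t,B(q,tp))-to).ravel(); b=(proj(s,B(q,sp))-so).ravel()
    return a,b
for nm,g in(("top",lambda q:f(q)[0]),("scene",lambda q:f(q)[1]),("both",lambda q:np.r_[f(q)]if 0 else np.concatenate(f(q)))):
    r=least_squares(g,[480,60,0.2,10],x_scale=[10,10,.1,10],loss="soft_l1"); print(nm,r.x.round(3)); 
    print(g(r.x).reshape(-1,2).round(1).tolist())
q=r.x
print(B(q,[(0,98-q[3],89),(0,-167,117),(0,-132,75)]).round(1))
s=read_state();print(s["eef_pos"],s["eef_rot"])
E
```

```text
top [5.52006e+02 1.74480e+01 1.91000e-01 1.91260e+01]
[[-1.2, -0.4], [0.3, -1.3], [0.7, 1.2], [-0.2, 1.1], [-0.2, -0.2], [-0.4, 0.2], [-0.3, -0.2], [0.3, -0.4], [0.6, 0.0], [0.2, 0.1]]
scene [5.5082e+02 1.8485e+01 1.8800e-01 1.8757e+01]
[[-1.3, 1.8], [1.1, 0.1], [1.2, -1.4], [-0.8, -0.6], [0.1, -0.2], [-0.4, -0.4], [-0.7, 0.4], [1.6, 0.6], [-0.1, -0.7]]
both [5.51471e+02 1.79550e+01 1.90000e-01 1.90850e+01]
[[-1.4, -0.2], [0.1, -1.0], [0.4, 1.6], [-0.5, 1.3], [-0.5, 0.0], [-0.7, 0.5], [-0.6, 0.1], [-0.0, -0.1], [0.3, 0.3], [-0.1, 0.5], [-1.7, 2.3], [0.8, 0.3], [0.7, -1.2], [-1.3, -0.3], [-0.4, 0.2], [-0.9, -0.1], [-1.3, 0.6], [1.0, 0.9], [-0.6, -0.3]]
[[ 536.6   95.5   89. ]
 [ 583.  -146.1  117. ]
 [ 576.4 -111.7   75. ]]
[177.55481797 520.39356112 205.11673406] [-3.14092113e+00 -2.09255084e-05  2.81277640e+00]
```

Both cameras agree within about 1 mm on a box pose of (551.5, 18.0) with yaw 0.190. The door stands at about 19 mm. I'll approach with the fingers shut, behind the rib and with tool x along the box's y.

```bash
cat >> h.py <<'E'
from scipy.spatial.transform import Rotation as Ro
Q=[551.5,18.0,0.190]
def goto(box,yaw=1.7608):
    from cell import read_state
    s=read_state(); R=Ro.from_euler("xyz",s["eef_rot"]); W=B(Q,[box])[0]
    t=R.inv().apply(W-s["eef_pos"])/10
    rv=(R.inv()*Ro.from_euler("xyz",[np.pi,0,yaw])).as_rotvec()
    print("t",s["clock"],"box now",(Ro.from_euler("z",-Q[2]).apply(s["eef_pos"]-[Q[0],Q[1],0])).round(1),"W",W.round(1),"shift cm",t.round(2),"rot",rv.round(3),"F",s["wrist_force"].round(2),"gap",s["finger_gap"])
E
python3 -c "
from h import *
goto((0,112,125))"
```

```text
t 0.2 box now [-272.3  564.   205.1] W [530.3 128.  125. ] shift cm [-46.06 -25.74   8.03] rot [-1.000e-03  0.000e+00  1.052e+00] F [ 0.91 -0.61 -0.33] gap 94.30257662288885
```

Request:
servo_tool --pt "-4 -2.2 0.4 0 0 0.1" --pt "-7.5 -4.2 1 0 0 0.2" --pt "-11 -6.2 2 0 0 0.3" --pt "-14.5 -8.2 3 0 0 0.4" --pt "-18 -10.2 4 0 0 0.5" --pt "-21.5 -12 5 0 0 0.6" --pt "-25 -14 5.5 0 0 0.7" --pt "-28.5 -16 6 0 0 0.8" --pt "-32 -18 6 0 0 0.9" --pt "-35.5 -20 6 0 0 1.0" --gripper 0 --grip_force 10

```text
clock: 1.03
eef_pos: [449.8, 214.7, 145.2]
eef_rot: [-3.141, 0.0, 1.808]
wrist_force: [0.1, 1.4, 0.5]
finger_gap: 30.8
```

```bash
python3 -c "
from h import *
goto((0,112,120))"
```

```text
t 1.0333 box now [-62.7 212.4 145.2] W [530.3 128.  120. ] shift cm [-10.32   5.79   2.51] rot [-0.001  0.     0.047] F [0.1  1.43 0.5 ] gap 30.836702546344565
```

Request:
servo_tool --pt "-2 1 0.5 0 0 0.02" --pt "-5 2.7 1.2 0 0 0.04" --pt "-8 4.4 2 0 0 0.05" --pt "-9.5 5.3 2.4 0 0 0.05" --pt "-10.3 5.8 2.5 0 0 0.05" --pt "-10.3 5.8 2.5 0 0 0.05" --pt "-10.3 5.8 2.5 0 0 0.05" --pt "-10.3 5.8 2.5 0 0 0.05" --pt "-10.3 5.8 2.5 0 0 0.05" --pt "-10.3 5.8 2.5 0 0 0.05"

```text
clock: 1.87
eef_pos: [529.6, 131.3, 120.8]
eef_rot: [3.141, 0.0, 1.764]
wrist_force: [-0.9, 0.5, -0.2]
finger_gap: 0.3
```

```bash
python3 - <<'E'
from h import *
goto((0,108,78))
from cell import *
import cv2
for n,r in(("top",(150,310,280,500)),("scene",(150,390,110,390))):
    c=camera(n)["pixels"][:,:,::-1]; a=c[r[0]:r[1],r[2]:r[3]]; cv2.imwrite(f"pics/{n}1.png",cv2.resize(a,None,fx=2.5,fy=2.5,interpolation=cv2.INTER_CUBIC))
E
```

```text
t 1.8667 box now [-1.000e-01  1.154e+02  1.208e+02] W [531.1 124.1  78. ] shift cm [-0.74  0.01  4.28] rot [0.    0.    0.003] F [-0.94  0.45 -0.24] gap 0.3161740916175835
```

View pics/scene1.png

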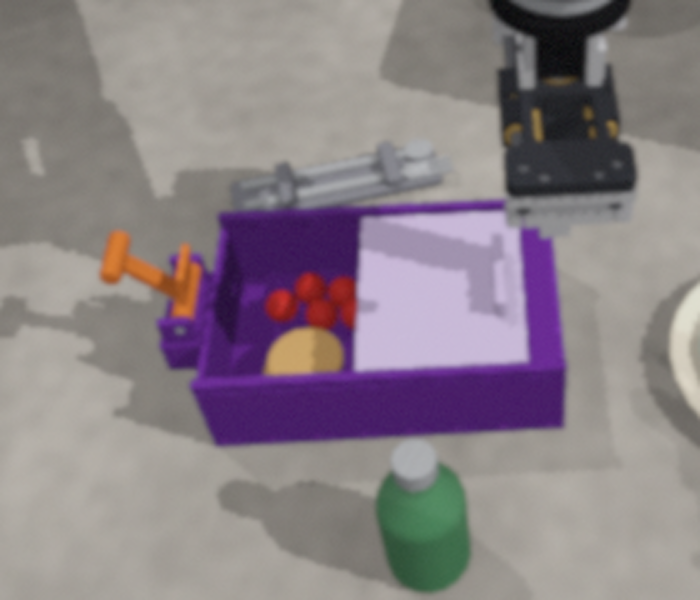

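View pics/top1.png

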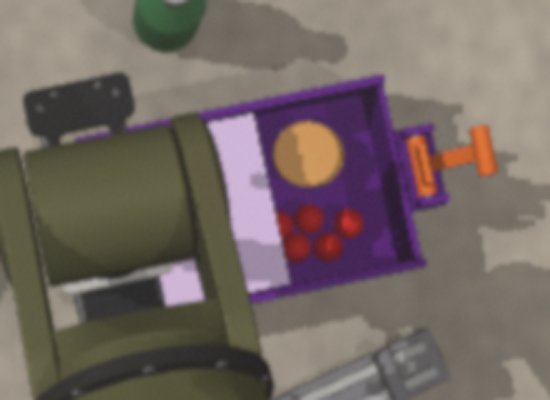

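```bash
python3 - <<'E'
from h import *
from cell import *
import cv2
s=read_state();c=camera("scene")
p=proj(c,[s["eef_pos"],s["eef_pos"]+[0,0,97]]); print(((p-[110,150])*2.5).round())
w=camera("wrist");cv2.imwrite("pics/w1.png",w["pixels"][:,:,::-1]);print(w["mount"].round(2))
E
```

```text
[[551. 233.]
 [553. 125.]]
[[   0.     -0.97   -0.24   69.21]
 [   1.     -0.      0.      0.26]
 [  -0.     -0.24    0.97 -178.36]
 [   0.      0.      0.      1.  ]]
```

View pics/w1.png

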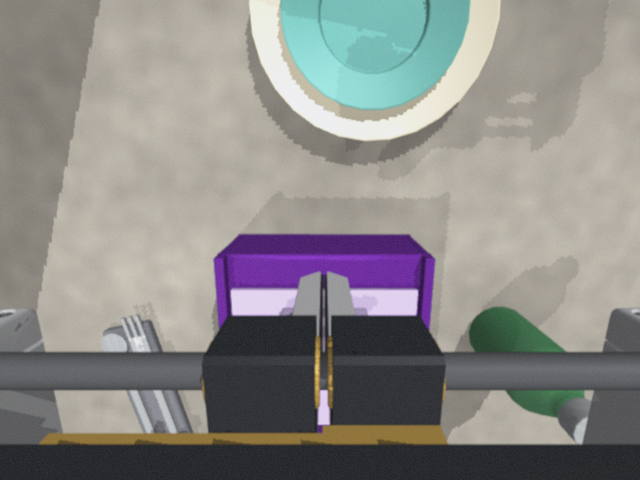

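Fingers are shut and centred above the gap behind the rib. Now I'll lower.

Request:
servo_tool --pt "-0.3 0 1.0 0 0 0" --pt "-0.6 0 2.0 0 0 0" --pt "-0.6 0 3.0 0 0 0" --pt "-0.6 0 3.8 0 0 0" --pt "-0.6 0 4.2 0 0 0" --pt "-0.6 0 4.2 0 0 0" --pt "-1.0 0 4.2 0 0 0" --pt "-1.4 0 4.2 0 0 0" --pt "-1.8 0 4.2 0 0 0" --pt "-2.2 0 4.2 0 0 0"

```text
clock: 2.9
eef_pos: [534.5, 108.4, 78.9]
eef_rot: [3.141, 0.0, 1.763]
wrist_force: [-0.2, -0.9, 0.0]
finger_gap: 0.3
```

```bash
python3 -c "
from h import *
goto((0,-2,78))"
```

```text
t 2.9 box now [ 0.4 92.  78.9] W [551.9  16.   78. ] shift cm [-9.4  -0.05  0.09] rot [0.001 0.    0.002] F [-0.15 -0.85  0.01] gap 0.3370976664060817
```

Request:
servo_tool --pt "-0.5 0 0 0 0 0" --pt "-1.2 0 0 0 0 0" --pt "-2.0 0 0 0 0 0" --pt "-2.9 0 0 0 0 0" --pt "-3.8 0 0 0 0 0" --pt "-4.7 0 0 0 0 0" --pt "-5.6 0 0 0 0 0" --pt "-6.5 0 0 0 0 0" --pt "-7.2 0 0 0 0 0" --pt "-7.6 0 0 0 0 0"

```text
clock: 3.73
eef_pos: [548.8, 33.2, 78.4]
eef_rot: [-3.141, 0.0, 1.762]
wrist_force: [-0.7, 1.9, 0.7]
finger_gap: 0.5
```

```bash
python3 - <<'E'
from h import *
goto((0,-2,78))
from cell import *
import cv2
for n,r in(("scene",(150,390,110,390)),):
    c=camera(n)["pixels"][:,:,::-1]; a=c[r[0]:r[1],r[2]:r[3]]; cv2.imwrite(f"pics/{n}2.png",cv2.resize(a,None,fx=2.5,fy=2.5,interpolation=cv2.INTER_CUBIC))
E
```

```text
t 3.7333 box now [ 0.3 15.5 78.4] W [551.9  16.   78. ] shift cm [-1.75 -0.03  0.04] rot [-0.     0.     0.001] F [-0.7   1.89  0.73] gap 0.5163613374126649
```

View pics/scene2.png

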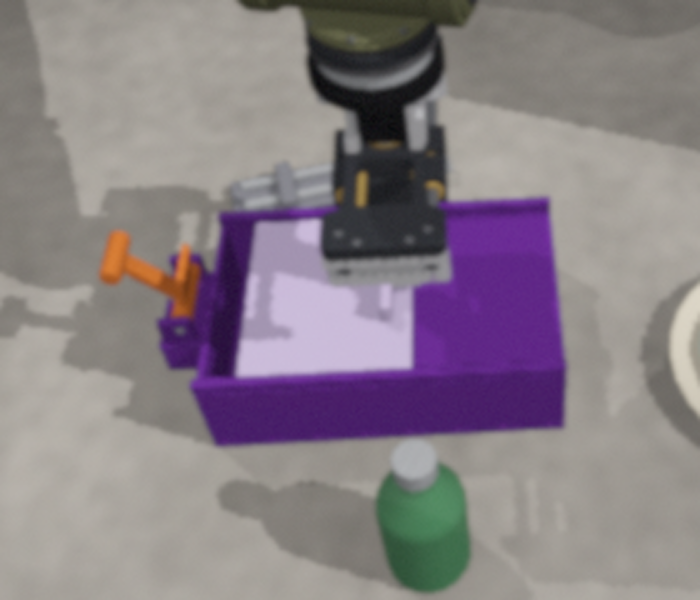

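The door follows the finger and sits about 15–20 mm short of the stop. The next push goes in small steps.

Request:
servo_tool --pt "-0.2 0 0 0 0 0" --pt "-0.4 0 0 0 0 0" --pt "-0.6 0 0 0 0 0" --pt "-0.8 0 0 0 0 0" --pt "-1.0 0 0 0 0 0" --pt "-1.1 0 0 0 0 0" --pt "-1.2 0 0 0 0 0" --pt "-1.3 0 0 0 0 0" --pt "-1.35 0 0 0 0 0" --pt "-1.4 0 0 0 0 0"

```text
clock: 4.62
eef_pos: [551.4, 20.5, 78.4]
eef_rot: [-3.142, -0.0, 1.763]
wrist_force: [-0.4, 0.9, -0.6]
finger_gap: 0.3
```

```bash
python3 - <<'E'
from h import *
goto((0,-2,78))
from cell import *
import cv2
for n,r in(("scene",(150,390,110,390)),):
    c=camera(n)["pixels"][:,:,::-1]; a=c[r[0]:r[1],r[2]:r[3]]; cv2.imwrite(f"pics/{n}3.png",cv2.resize(a,None,fx=2.5,fy=2.5,interpolation=cv2.INTER_CUBIC))
E
```

```text
t 4.6167 box now [ 0.3  2.5 78.4] W [551.9  16.   78. ] shift cm [-0.45 -0.03  0.04] rot [-0.    -0.     0.002] F [-0.41  0.86 -0.59] gap 0.2733695516702402
```

View pics/scene3.png

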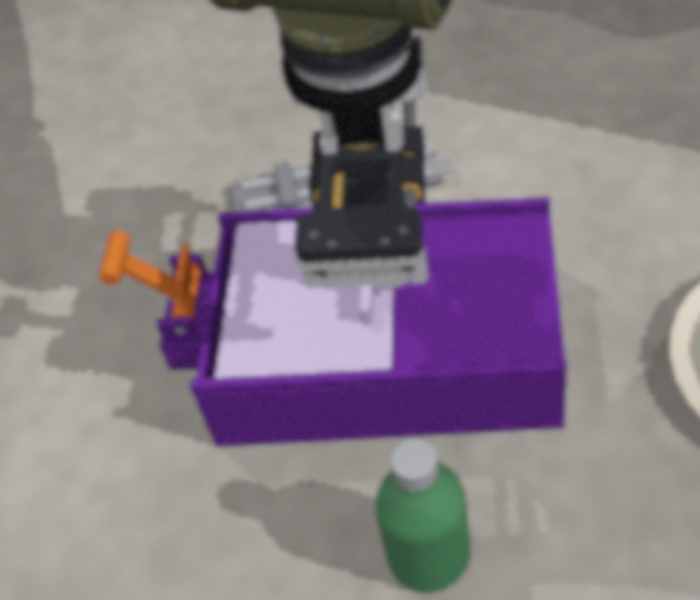

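Nearly shut, with very little force so far. I'll go on about 0.5 mm per row.

Request:
servo_tool --pt "-0.05 0 0 0 0 0" --pt "-0.1 0 0 0 0 0" --pt "-0.15 0 0 0 0 0" --pt "-0.2 0 0 0 0 0" --pt "-0.25 0 0 0 0 0" --pt "-0.3 0 0 0 0 0" --pt "-0.35 0 0 0 0 0" --pt "-0.4 0 0 0 0 0" --pt "-0.4 0 0 0 0 0" --pt "-0.4 0 0 0 0 0"

```text
clock: 5.5
eef_pos: [552.2, 16.5, 78.5]
eef_rot: [3.141, 0.0, 1.763]
wrist_force: [0.5, 0.8, -0.7]
finger_gap: 0.3
```

```bash
python3 - <<'E'
from h import *
goto((0,-2,78))
E
```

```text
t 5.5 box now [ 0.4 -1.6 78.5] W [551.9  16.   78. ] shift cm [-0.04 -0.04  0.05] rot [0.    0.    0.002] F [ 0.53  0.82 -0.74] gap 0.26463113024186086
```

Request:
servo_tool --pt "-0.04 0 0 0 0 0" --pt "-0.08 0 0 0 0 0" --pt "-0.12 0 0 0 0 0" --pt "-0.16 0 0 0 0 0" --pt "-0.2 0 0 0 0 0" --pt "-0.24 0 0 0 0 0" --pt "-0.27 0 0 0 0 0" --pt "-0.3 0 0 0 0 0" --pt "-0.3 0 0 0 0 0" --pt "-0.3 0 0 0 0 0"

```text
clock: 6.33
eef_pos: [552.3, 15.9, 78.6]
eef_rot: [-3.141, -0.003, 1.763]
wrist_force: [-3.8, 16.8, 3.0]
finger_gap: 0.4
```

```bash
python3 - <<'E'
from h import *
goto((0,-2,78))
E
```

```text
t 6.3333 box now [ 0.4 -2.2 78.6] W [551.9  16.   78. ] shift cm [ 0.02 -0.04  0.06] rot [-0.    -0.003  0.002] F [-3.84 16.84  2.99] gap 0.40768719984783314
```

The stop is reached: 17 N, finger at box y −2.2, where −2 was expected for shut. I'll back off, lift, and take a look.

Request:
servo_tool --pt "0.2 0 0 0 0 0" --pt "0.6 0 0 0 0 0" --pt "1.2 0 0 0 0 0" --pt "1.5 0 -1 0 0 0" --pt "1.5 0 -3 0 0 0" --pt "1.5 0 -5 0 0 0" --pt "1.5 0 -7 0 0 0" --pt "1.5 0 -8.5 0 0 0" --pt "1.5 0 -9 0 0 0" --pt "1.5 0 -9 0 0 0"

```text
clock: 7.17
eef_pos: [550.3, 28.5, 170.0]
eef_rot: [3.139, 0.001, 1.763]
wrist_force: [-0.1, 0.8, 0.3]
finger_gap: 0.3
```

```bash
python3 - <<'E'
from h import *
goto((0,-200,160))
from cell import *
import cv2
for n,r in(("top",(150,310,280,500)),("scene",(150,390,110,390))):
    c=camera(n)["pixels"][:,:,::-1]; a=c[r[0]:r[1],r[2]:r[3]]; cv2.imwrite(f"pics/{n}4.png",cv2.resize(a,None,fx=2.5,fy=2.5,interpolation=cv2.INTER_CUBIC))
E
```

```text
t 7.1667 box now [  0.8  10.5 170. ] W [ 589.3 -178.4  160. ] shift cm [-21.05  -0.13   1.01] rot [0.002 0.001 0.002] F [-0.07  0.77  0.34] gap 0.2890380998476935
```

View pics/scene4.png

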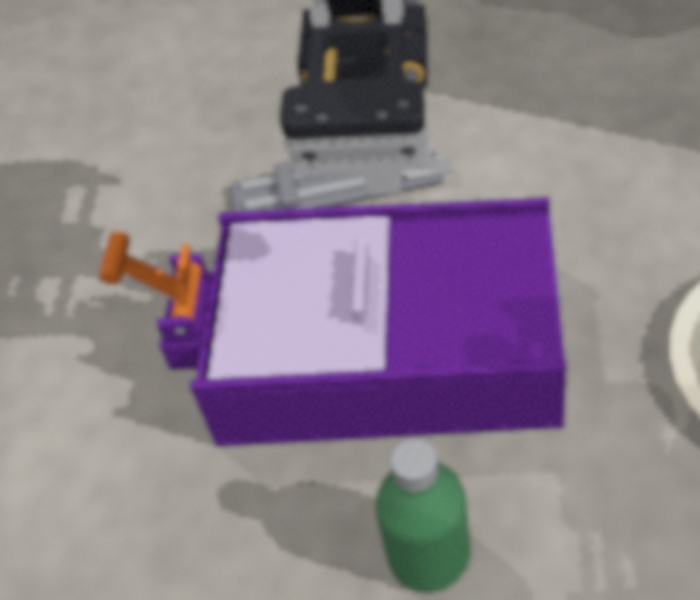

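The door covers the compartment and the latch is still open (bar at crop (115,258)). I'll move out beyond the bar.

Request:
servo_tool --pt "-2 0 0 0 0 0" --pt "-5 -0.1 0 0 0 0" --pt "-8 -0.1 0 0 0 0" --pt "-11 -0.1 0 0 0 0" --pt "-14 -0.1 0 0 0 0" --pt "-17 -0.1 0 0 0 0" --pt "-19.5 -0.1 0 0 0 0" --pt "-21 -0.1 0 0 0 0" --pt "-21.2 -0.1 0 0 0 0" --pt "-21.2 -0.1 0 0 0 0"

```text
clock: 8.1
eef_pos: [589.0, -179.8, 167.5]
eef_rot: [-3.14, -0.001, 1.762]
wrist_force: [0.1, 0.3, -0.1]
finger_gap: 0.3
```

```bash
python3 - <<'E'
from h import *
goto((0,-197,112))
E
```

```text
t 8.1 box now [  -0.5 -201.3  167.5] W [ 588.7 -175.5  112. ] shift cm [0.42 0.06 5.55] rot [-0.001 -0.001  0.001] F [ 0.05  0.3  -0.06] gap 0.27273482501542823
```

Request:
servo_tool --pt "0 0 0.8 0 0 0" --pt "0 0 2 0 0 0" --pt "0 0 3.2 0 0 0" --pt "0 0 4.2 0 0 0" --pt "0 0 5 0 0 0" --pt "0 0 5.4 0 0 0" --pt "0 0 5.5 0 0 0" --pt "0 0 5.5 0 0 0" --pt "0 0 5.5 0 0 0" --pt "0 0 5.5 0 0 0"

```text
clock: 8.93
eef_pos: [589.6, -180.0, 114.0]
eef_rot: [3.141, 0.001, 1.763]
wrist_force: [-0.1, 0.8, 0.0]
finger_gap: 0.6
```

```bash
python3 - <<'E'
from h import *
goto((0,-183,112))
from cell import *
import cv2
for n,r in(("scene",(150,390,110,390)),):
    c=camera(n)["pixels"][:,:,::-1]; a=c[r[0]:r[1],r[2]:r[3]]; cv2.imwrite(f"pics/{n}5.png",cv2.resize(a,None,fx=2.5,fy=2.5,interpolation=cv2.INTER_CUBIC))
E
```

```text
t 8.9333 box now [  -0.  -201.6  114. ] W [ 586.1 -161.7  112. ] shift cm [1.86 0.   0.2 ] rot [0.001 0.001 0.002] F [-0.14  0.79  0.04] gap 0.6422675789465018
```

View pics/scene5.png

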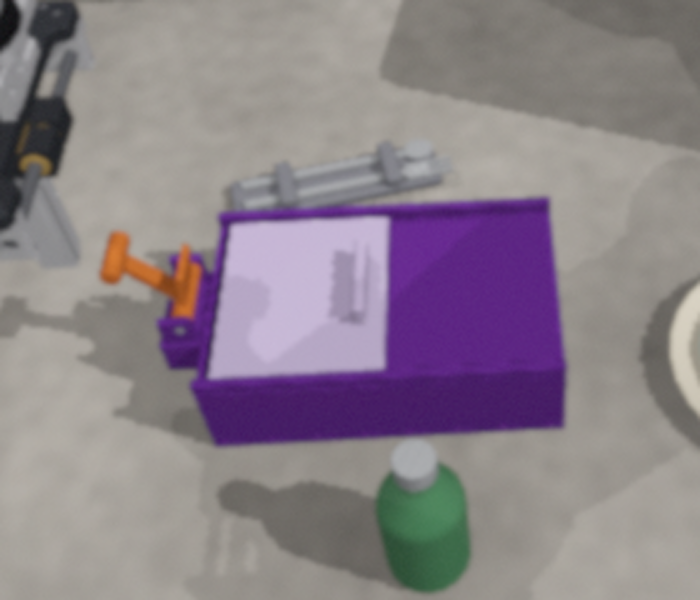

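The finger is just outside the bar. I'll lower 5 mm and start pushing.

Request:
servo_tool --pt "0.2 0 0.4 0 0 0" --pt "0.6 0 0.5 0 0 0" --pt "1.0 0 0.5 0 0 0" --pt "1.4 0 0.5 0 0 0" --pt "1.8 0 0.5 0 0 0" --pt "2.1 0 0.5 0 0 0" --pt "2.4 0 0.5 0 0 0" --pt "2.7 0 0.5 0 0 0" --pt "3.0 0 0.5 0 0 0" --pt "3.3 0 0.5 0 0 0"

```text
clock: 9.82
eef_pos: [583.3, -147.6, 109.2]
eef_rot: [3.14, 0.001, 1.763]
wrist_force: [0.8, -3.4, 2.3]
finger_gap: 0.3
```

```bash
python3 - <<'E'
from h import *
goto((0,-140,112))
from cell import *
import cv2
for n,r in(("scene",(150,390,110,390)),):
    c=camera(n)["pixels"][:,:,::-1]; a=c[r[0]:r[1],r[2]:r[3]]; cv2.imwrite(f"pics/{n}6.png",cv2.resize(a,None,fx=2.5,fy=2.5,interpolation=cv2.INTER_CUBIC))
E
```

```text
t 9.8167 box now [  -0.  -168.6  109.2] W [ 577.9 -119.5  112. ] shift cm [ 2.86  0.01 -0.29] rot [0.001 0.001 0.002] F [ 0.77 -3.4   2.29] gap 0.3458091606089661
```

View pics/scene6.png

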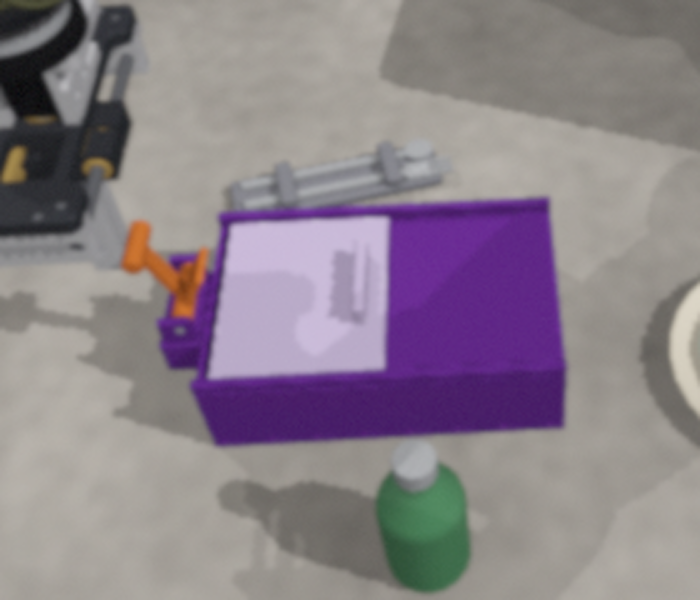

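The bar is following at about 3.5 N. I'll continue past dead centre.

Request:
servo_tool --pt "0.3 0 0 0 0 0" --pt "0.6 0 0 0 0 0" --pt "0.9 0 0 0 0 0" --pt "1.2 0 0 0 0 0" --pt "1.5 0 0 0 0 0" --pt "1.8 0 0 0 0 0" --pt "2.1 0 0 0 0 0" --pt "2.4 0 0 0 0 0" --pt "2.6 0 0 0 0 0" --pt "2.8 0 0 0 0 0"

```text
clock: 10.7
eef_pos: [577.6, -119.7, 108.4]
eef_rot: [-3.141, -0.0, 1.763]
wrist_force: [0.2, -0.4, 0.4]
finger_gap: 0.5
```

```bash
python3 - <<'E'
from h import *
goto((0,-140,112))
from cell import *
import cv2
for n,r in(("scene",(150,390,110,390)),):
    c=camera(n)["pixels"][:,:,::-1]; a=c[r[0]:r[1],r[2]:r[3]]; cv2.imwrite(f"pics/{n}7.png",cv2.resize(a,None,fx=2.5,fy=2.5,interpolation=cv2.INTER_CUBIC))
E
```

```text
t 10.7 box now [  -0.4 -140.2  108.4] W [ 577.9 -119.5  112. ] shift cm [ 0.02  0.04 -0.36] rot [-0.    -0.     0.002] F [ 0.17 -0.43  0.43] gap 0.5326769770597333
```

View pics/scene7.png

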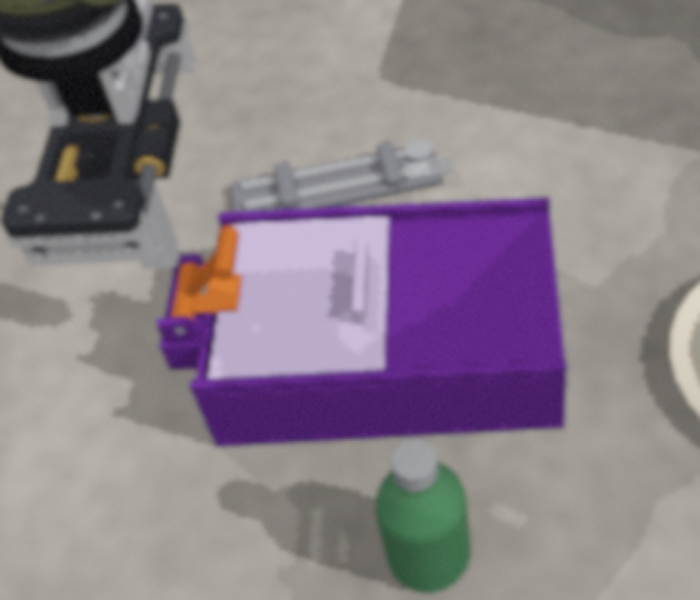

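The latch has snapped over and its claw lies on the door. I'll retreat outward and up.

Request:
servo_tool --pt "-0.5 0 0 0 0 0" --pt "-1.5 0 0 0 0 0" --pt "-3 0 0 0 0 0" --pt "-4.5 0 -0.5 0 0 0" --pt "-6 0 -2 0 0 0" --pt "-7 0 -4 0 0 0" --pt "-7.5 0 -6 0 0 0" --pt "-7.5 0 -7.5 0 0 0" --pt "-7.5 0 -8 0 0 0" --pt "-7.5 0 -8 0 0 0"

```text
clock: 11.58
eef_pos: [592.3, -194.9, 189.4]
eef_rot: [3.14, 0.001, 1.762]
wrist_force: [-0.3, 0.3, -0.1]
finger_gap: 0.5
```

```bash
python3 - <<'E'
from h import *
from cell import *
import cv2
c=camera("scene");t=camera("top")
a=c["pixels"][150:390,110:390,::-1]; cv2.imwrite("pics/scene8.png",cv2.resize(a,None,fx=2.5,fy=2.5,interpolation=cv2.INTER_CUBIC))
cv2.imwrite("pics/top8.png",t["pixels"][:,:,::-1])
# bar closed & rib shut predictions (crop px)
print(((proj(c,B(Q,[(0,-132+55*np.sin(.7),75+55*np.cos(.7)),(0,-14,89),(66,2,71),(-66,2,71)]))-[110,150])*2.5).round())
for n in("top","scene"):
    p=camera(n)["pixels"].astype(int); o=cv2.imread(f"pics/{n}0.png")[:,:,::-1].astype(int)
    m=(abs(p-o).sum(2)>60)
    for nm,b in dict(top=dict(bottle=(130,175,325,370),cut=(280,340,370,465),plate=(195,295,180,280)),scene=dict(bottle=(325,390,255,305),cut=(205,240,195,290),plate=(250,345,370,490)))[n].items(): print(n,nm,m[b[0]:b[1],b[2]:b[3]].mean().round(3))
print(read_state()["qd"].round(3))
E
```

```text
[[225. 253.]
 [358. 274.]
 [382. 370.]
 [387. 217.]]
top bottle 0.0
top cut 0.0
top plate 0.0
scene bottle 0.0
scene cut 0.084
scene plate 0.0
[ 0.004 -0.002 -0.002 -0.001  0.004 -0.   ]
```

View pics/scene8.png

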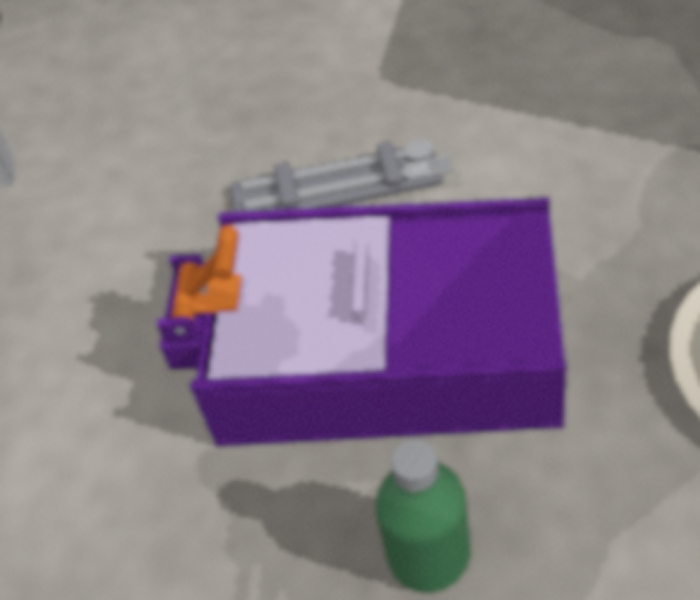

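View pics/top8.png

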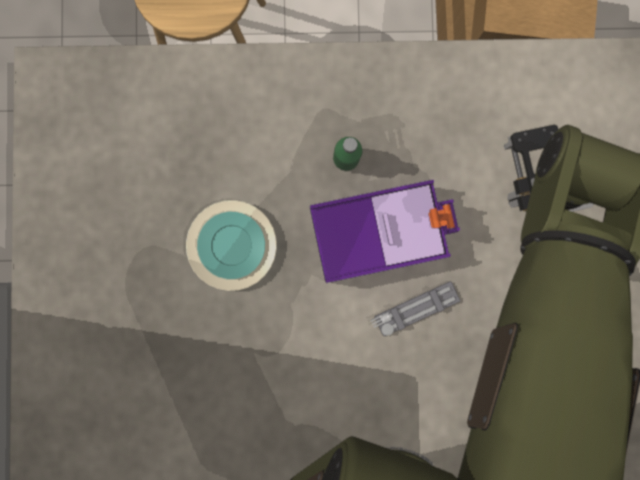

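The bar, the rib and the door edge lie within a few pixels of where the shut, latched state puts them. The bottle, cutlery and plates are unchanged, and the robot is clear.

```bash
python3 -c "
from cell import *
print(sign_off())"
```

```text
the job is handed in; nothing more can be done
None
```

The door is shut and the latch is closed over it, and I've handed the job in; sign-off gives no verdict. With the fingers shut, I pushed the door by its rib from about 19 mm open to its stop. I then pushed the latch bar from outside past dead centre, and it snapped over. The arm was clear by 11.6 s.

- **Forces:** at the end of a move I read about 17 N with the door at its stop and about 3.5 N on the latch bar. I did not see the forces in between.
- **Door and latch:** the finger stopped at box y −2.2 mm, against −2 expected for a shut door. In the last pictures the rib and door edge lie within a few pixels of the shut position. The claw is on the door. The visible part of the bar is about 10 enlarged pixels (4 image pixels) from its predicted closed position, partly because the claw hides some of it.
- **Bottle, cutlery and plates:** no change in the top view. In the scene view the cutlery window differed by 8%. I put that down to the window overlapping the box and moved door, as the top view showed no change there.

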